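Lay out pump parts for refitting

TASK

Lay the loose pump parts out on the wooden board, upright and centred: the bearing carrier (dished disc) in the white ring next to the pump housing in the row between pump and motor, the jaw coupling hub in the row's other ring, next to the motor, and the tall sleeve in the ring behind the motor, on its side away from the robot. Once the carrier is in its place, lay the ball bearing flat in its dish. Set the parts down, do not drop them.

Things in the scene. Friction and masses are not known exactly. Their poses are not given: they have to be found in the camera images.
- pump: Pump housing, fixed on the board at one end of its row (left or right end varies): blue painted round casting, 80 mm diameter, 45 mm high, dark round mouth and six bolt heads on top, a short outlet stub (reaching 55 mm from the axis) towards the robot. Origin on its axis at its underside, on the board's top; z up.
- motor: Electric motor, fixed on the board at the other end of the row: grey, upright, ribbed, 80 mm diameter, 52 mm high, with a 14 mm shaft on top reaching 70 mm, and a black terminal box (reaching 55 mm from the axis) towards the robot. Origin on its axis at its underside, on the board's top; z up.
- ring_row_left: The left (+y) of the two rings between pump and motor, 100 mm from the left machine. White painted ring, outer diameter 74 mm, with a centre dot, flat on the wooden board (400 x 230 x 18 mm, turned up to 16 degrees), whose top is 18 mm above the bench. Parts stand directly on the board. Origin: its centre, on the board's top; x across the board away from the robot, y along it to the left, z up.
- ring_row_right: The right one (-y) of the two rings in the row between pump and motor, about 100 mm from the machine at the right end and from the other row ring; otherwise like ring_row_left.
- ring_back_left: The ring behind (about 105 mm farther from the robot than) the machine at the left end of the row; otherwise like ring_row_left.
- ring_back_right: The ring behind (about 105 mm farther from the robot than) the machine at the right end of the row; otherwise like ring_row_left.
- carrier_mid (a point): Bearing carrier, loose, standing flat on the bench, dish up: aluminium disc, 64 mm diameter, 28 mm high, with a round dish in its top, 56 mm wide and 4 mm deep (rim wall 4 mm, dish floor 24 mm above its underside). About 0.35 kg. This point: its centre, 14 mm above its underside; z is its axis, up.
- bearing_mid (a point): Ball bearing, loose, lying flat on the bench: plain steel ring, outer diameter 42 mm, bore 20 mm, 20 mm high. About 0.12 kg. In the dish its upper 16 mm stand above the carrier's rim, so grip it by its upper half. This point: its centre, 10 mm above its underside; z is its axis, up.
- hub_mid (a point): Jaw coupling hub, loose, standing on the bench, jaws up: steel, round body 50 mm diameter and 24 mm high, with three block-shaped jaws on top, 36 mm high in all. About 0.35 kg. This point: on its axis, 18 mm above its underside; z is its axis, up.
- sleeve_mid (a point): Shaft sleeve, loose, standing upright on the bench: steel tube, outer diameter 34 mm, bore 22 mm, 60 mm high. About 0.22 kg. This point: its centre, 30 mm above its underside; z is its axis, up.
Mind the look-alikes: they are no part of the job. Leave any blue or turquoise look-alike of the part that bears sleeve_mid alone.

How it is judged (in metres and radians):
On the way, in this order (a step that is already met when the one before it is completed fails the run):
1. the carrier stands in the row ring next to the pump (((horizontal distance between pump and ring_row_left below 0.13 m and horizontal distance between carrier_mid and ring_row_left below 0.012 m) or (horizontal distance between pump and ring_row_right below 0.13 m and horizontal distance between carrier_mid and ring_row_right below 0.012 m)) and height (world z) of carrier_mid below 0.037 m), for 0.2 s.
2. the bearing lies in the carrier's dish (horizontal distance between bearing_mid and carrier_mid below 0.009 m and z of bearing_mid in the frame of carrier_mid below 0.023 m), for 0.2 s.
At the end, for the whole second after the job is handed in: Each within 12 mm of its ring's centre, on the board: carrier in the row ring by the pump, hub in the row ring by the motor, sleeve in the ring behind the motor. Bearing on the floor of the carrier's dish, within 9 mm of its axis. All upright within 0.1 rad and at rest (all of step 2 and ((horizontal distance between pump and ring_row_left below 0.13 m and horizontal distance between carrier_mid and ring_row_left below 0.012 m and horizontal distance between hub_mid and ring_row_right below 0.012 m and horizontal distance between sleeve_mid and ring_back_right below 0.012 m) or (horizontal distance between pump and ring_row_right below 0.13 m and horizontal distance between carrier_mid and ring_row_right below 0.012 m and horizontal distance between hub_mid and ring_row_left below 0.012 m and horizontal distance between sleeve_mid and ring_back_left below 0.012 m)) and z of bearing_mid in the frame of carrier_mid above 0.016 m and height (world z) of carrier_mid between 0.027 and 0.037 m and height (world z) of hub_mid between 0.031 and 0.041 m and height (world z) of sleeve_mid between 0.043 and 0.053 m and angle between each of carrier_mid, bearing_mid, hub_mid, sleeve_mid's own z axis and vertical below 0.1 rad and linear speed of each of carrier, bearing, hub, sleeve below 0.02 m/s); the robot touches nothing.
It fails at once if a part is dropped (falls or flies faster than 0.8 m/s with no finger on it, a fall of over 30 mm) ((linear speed of carrier above 0.8 m/s and contact force between the fingers and carrier below 0.05 N) or (linear speed of bearing above 0.8 m/s and contact force between the fingers and bearing below 0.05 N) or (linear speed of hub above 0.8 m/s and contact force between the fingers and hub below 0.05 N) or (linear speed of sleeve above 0.8 m/s and contact force between the fingers and sleeve below 0.05 N)).
It also fails if it takes over 104 s, if anything falls off the work surface, if the arm or the gripper's body presses on something with over 40 N, if the wrist force passes 120 N, or if a joint passes its speed limit or range.

ROBOT

A 7-joint arm with a two-finger parallel gripper is mounted at the origin on the work surface. World frame = base frame: x ahead of the robot, y to its left, z up, the work surface at z = 0. Lengths are in mm, angles in rad, forces in N, time in s.
With the tool pointing down it reaches from about 425 to 825 mm from the base axis. Payload 3.6 kg.
Tool frame: the origin (TCP) lies midway between the tips of the shut fingers; the grasp point (between the pads) lies 19 mm behind it; z points along the fingers, y is the line along which they close (so a half turn about z gives the same grasp; the last joint's range is limited). The gripper opens to 93 mm and grips with 3 to 60 N. Pads are 15 mm wide; open, the fingers measure 128 mm over their backs; the gripper's body (75 mm by 188 mm) begins 65 mm behind the grasp point.
Start: joints at [-1.373, 0.615, -0.013, 1.423, 0.008, 1.103, -0.04], TCP at [144.859, 633.621, 190.74] pointing down, gripper open.
Joint ranges: [-3.12, 3.12], [-0.3, 2.06], [-1.34, 1.32], [0.26, 2.42], [-1.36, 4.5], [0.01, 1.98], [-2.84, 2.84]. Speed limits (rad/s): [2.79, 2.79, 3.14, 3.14, 3.14, 3.14, 3.14].

INTERFACE

Orientations are given as a rotation vector (axis times angle).
In Python, from cell import telemetry, imaging, finish_job gives the robot as it stands.
- The arm moves only by the tool move_arm, never from a script. Its arguments are lists of equal length, an entry for each row: "grip": the finger opening in cm, from 0 to 9.3; "travel": the shift along the tool's x, y, z in cm, a list of three; "turn": the turn about the tool's z in degrees. A call has exactly 5 rows; each row is the pose to reach, as a shift and turn from the pose commanded when the call began, along the tool's axes at that moment; what a row does not reach only later rows make up. A row lasts 1/10 s, in which the tool goes at most 50 mm and 8.59 degrees, less where a joint would pass 70% of its speed; a pose out of reach is approached as far as the arm can. A call with a gripper value outside its range is refused whole. The fingers move at their own pace and stop on an object; the grip force is fixed at half the most. Time passes only in rows, so rows that repeat a pose let the fingers close, or fill a call up. It gives the time, the measured TCP pose, the force, the opening and the grip force at its end, in the units of the state.
- telemetry.state(): the state, without advancing time (a new reading comes with each control period).
- imaging.get_image(name): name is "scene" or "side" or "wrist"; returns a dict with "frame" (420x560x3 uint8, blue, green, red), "intrinsics" (3x3 intrinsics, pixels), "k1" (the pictures are not rectified: a ray, as slopes to the right and down, at radius r is drawn at 1 + k1 r^2 times it, then the intrinsics apply), "origin" and "rotation" of the camera in the world. Camera axes: x right, y down, z forward; pixel columns grow to the right and rows downward; lengths in mm; the calibration is good to about 2 mm. A picture is of the moment at which its call begins. There is no depth.
- finish_job(): hands the job in; it is judged then, once.
The state is a dict: "clock": time; "joint_positions": joint angles; "qvel": joint speeds; "tau": joint torques, N m; "tcp_pos": TCP position; "tool_rot": TCP orientation; "force": force on the tool from outside, world axes, zero at the start; "torque": the same for the moment, N m; "grip_width": finger opening in mm; "gripper_force": force on a finger pad.
Only numpy, scipy, OpenCV 4.12 (cv2) and the standard library are available. Lean on these libraries where they do the work, as an engineer would, in place of code of your own. Each camera call takes 0.05 s, during which the arm holds its last target. There are 200 camera calls.

## Working session

There is one attempt and no reset: what is moved stays moved. The work goes in short steps, Python scripts to look and compute and a tool call to move; the robot and the scene stay as the last step left them, time stands still between calls to the robot, and variables do not carry over. Pictures are saved under pics/ and viewed, at most 14 in all, crops included, and the job is handed in when it is done.

Besides the shell and the picture viewer there is one more tool, called after "Request:" as name([rows], argument=value, ...), one row to a line, values as JSON. move_arm: Moves the arm, as the interface text tells. Its arguments: {"type":"object","properties":{"grip":{"type":"array"},"travel":{"type":"array"},"turn":{"type":"array"}},"required":["grip","travel","turn"]}

```bash
ls; mkdir -p pics; python3 - <<'E'
from cell import telemetry, imaging
import cv2,numpy as np
s=telemetry.state(); print({k:np.round(s[k],3).tolist() for k in ("clock","tcp_pos","tool_rot","grip_width")})
for n in("scene","side","wrist"):
    d=imaging.get_image(n); cv2.imwrite(f"pics/{n}0.png",d["frame"]); print(n,np.round(d["intrinsics"],1).tolist(),d["k1"],np.round(d["origin"],1),np.round(d["rotation"],3).tolist())
E
```

```text
pics
{'clock': 0.0, 'tcp_pos': [144.695, 632.802, 189.575], 'tool_rot': [-0.352, -3.122, 0.004], 'grip_width': 93.03}
scene [[474.0, 0.0, 285.6], [0.0, 474.0, 202.6], [0.0, 0.0, 1.0]] -0.06576709468325417 [1087.3  592.3  895.1] [-0.884, -2.522, 1.039]
side [[434.6, 0.0, 277.8], [0.0, 434.6, 207.2], [0.0, 0.0, 1.0]] 0.005373859242547784 [   6.8 -663.9  595.1] [-2.036, 0.8, -0.427]
wrist [[323.1, 0.0, 284.5], [0.0, 323.1, 208.1], [0.0, 0.0, 1.0]] -0.036587096791818846 [ 66.2 650.8 383.2] [2.266, 1.806, 0.265]
```

View pics/scene0.png

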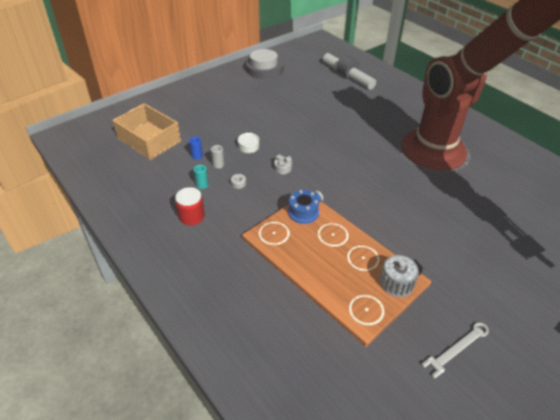

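View pics/side0.png

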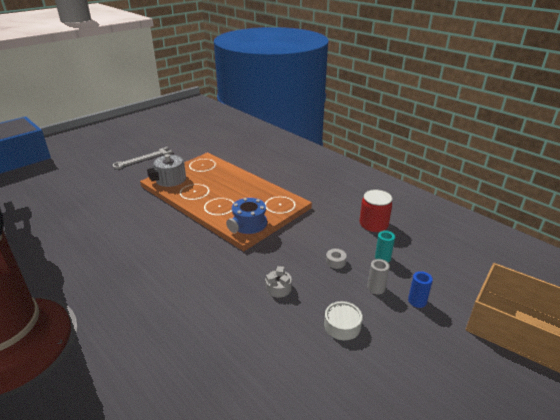

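The scene view shows the carrier at about (248,142), the sleeve (217,156), the bearing (238,181) and the hub (283,164). The pump is at (304,206), the motor at (400,276), and the rings at (274,233), (333,235), (363,258) and (367,310). The side view shows the same parts: carrier (343,320), sleeve (378,276), bearing (337,258), hub (279,284).

```bash
cat > h.py <<'E'
import cv2,numpy as np
from scipy.spatial.transform import Rotation as R
from cell import telemetry, imaging
def rays(d,px):
    u=cv2.undistortPoints(np.array(px,float).reshape(-1,1,2),d["intrinsics"],np.array([d["k1"],0,0,0.])).reshape(-1,2)
    return R.from_rotvec(d["rotation"]).apply(np.c_[u,np.ones(len(u))])
def plane(d,px,z):
    v=rays(d,px);o=np.array(d["origin"]); return o+v*((z-o[2])/v[:,2])[:,None]
def proj(d,P):
    c=R.from_rotvec(d["rotation"]).inv().apply(np.array(P,float).reshape(-1,3)-d["origin"])
    u=c[:,:2]/c[:,2:]; u=u*(1+d["k1"]*(u**2).sum(1))[:,None]
    K=np.array(d["intrinsics"]); return u*K[[0,1],[0,1]]+K[:2,2]
def circ(P):  # least squares circle in xy
    A=np.c_[2*P[:,:2],np.ones(len(P))]; s=np.linalg.lstsq(A,(P[:,:2]**2).sum(1),rcond=None)[0]
    return s[:2],np.sqrt(s[2]+s[:2]@s[:2])
def tool(dst):  # shift in tool axes (cm) from measured pose to world dst
    s=telemetry.state(); return R.from_rotvec(s["tool_rot"]).inv().apply(np.array(dst)-s["tcp_pos"])/10
E
python3 - <<'E'
from h import *
a=imaging.get_image("scene");b=imaging.get_image("side")
pts={"car":(28,(248,138),(343,314)),"slv":(60,(217,149),(379,265)),"bear":(20,(238,178),(337,254)),"hub":(24,(283,163),(279,282)),
"pump":(63,(304,200),(250,208)),"mot":(88,(403,261),(170,158)),"rbp":(18,(274,233),(281,205)),"r1":(18,(333,235),(219,207)),"r2":(18,(363,258),(195,192)),"rbm":(18,(367,310),(203,165))}
for k,(z,p,q) in pts.items(): print(k,np.round(plane(a,[p],z)[0,:2]),np.round(plane(b,[q],z)[0,:2]))
s=telemetry.state(); print(np.round(R.from_rotvec(s["tool_rot"]).as_matrix(),2).tolist()); print(proj(imaging.get_image("wrist"),[s["tcp_pos"]]))
E
```

```text
car [ 441. -358.] [ 444. -357.]
slv [ 563. -335.] [ 560. -342.]
bear [ 563. -237.] [ 567. -239.]
hub [ 427. -207.] [ 420. -221.]
pump [506. -27.] [505. -36.]
mot [476. 268.] [480. 251.]
rbp [608. -18.] [610. -24.]
r1 [498.  77.] [495.  72.]
r2 [491. 174.] [492. 169.]
rbm [587. 280.] [590. 276.]
[[-0.97, 0.22, -0.0], [0.22, 0.97, -0.0], [0.0, -0.0, -1.0]]
[[285.33367058 240.21062887]]
```

View pics/wrist0.png

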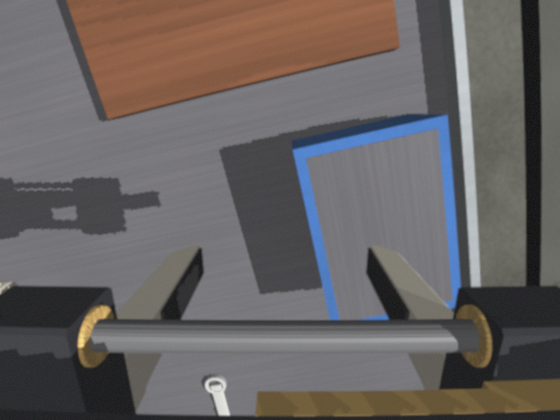

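```bash
python3 - <<'E'
from h import *
a=imaging.get_image("scene");b=imaging.get_image("side")
G={"rbp":(609,-21),"r1":(497,75),"r2":(491,171),"rbm":(588,278)}
for n,d in(("scene",a),("side",b)):
    hsv=cv2.cvtColor(d["frame"],cv2.COLOR_BGR2HSV)
    m=((hsv[...,1]<110)&(hsv[...,2]>150)); v,u=np.nonzero(m); P=plane(d,np.c_[u,v],18)
    for k,g in G.items():
        c=np.array(g,float)
        for _ in range(3):
            r=np.hypot(*(P[:,:2]-c).T); q=P[(r>27)&(r<45)]; c,rr=circ(q)
            e=np.abs(np.hypot(*(q[:,:2]-c).T)-rr); 
        q=q[e<4]; c,rr=circ(q); print(n,k,np.round(c,1),round(rr,1),len(q))
for n,p,q in(("blue",(196,140),(421,278)),("teal",(201,168),(386,236)),("sleeve",(217,149),(379,264)),("can",(189,195),(377,197))): print(n,plane(a,[p],60)[0,:2].round(),plane(b,[q],60)[0,:2].round())
f=a["frame"][120:200,180:310]; g=b["frame"][225:345,250:440]
cv2.imwrite("pics/crop1.png",np.vstack([cv2.resize(f,(520,320),interpolation=2),cv2.resize(g,(520,280),interpolation=2)]))
E
```

```text
scene rbp [607.9 -19.5] 35.9 218
scene r1 [496.4  74.5] 35.7 217
scene r2 [490.3 172.5] 35.7 178
scene rbm [587.1 278.1] 35.7 321
side rbp [610.5 -18.6] 35.8 132
side r1 [498.8  75.6] 35.8 116
side r2 [492.9 173.9] 35.7 90
side rbm [589.9 279.7] 35.3 77
blue [ 588. -408.] [ 586. -414.]
teal [ 642. -293.] [ 643. -298.]
sleeve [ 563. -335.] [ 563. -340.]
can [ 722. -222.] [ 751. -197.]
```

View pics/crop1.png

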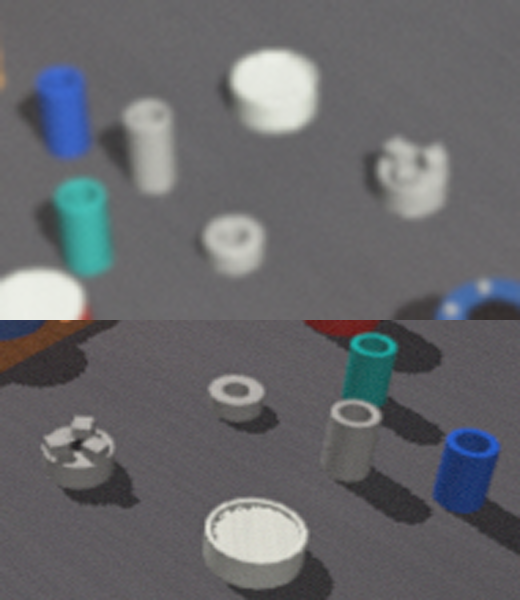

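The ring centres agree between the two views to within 3 mm, with a fitted radius of 35.7 mm. The crop confirms the grey sleeve sits between the blue and teal look-alikes, about 80 mm from each. Pump is at the right, so the carrier goes to (498,75), the hub to (492,173) and the sleeve to (588,279). Next I swing over to the parts.

Request:
move_arm([
  [-4.1,-2.8,0],
  [-8.2,-5.6,0],
  [-12.3,-8.4,0],
  [-16.4,-11.2,0],
  [-20.6,-14,0],
], grip=[9.3,9.3,9.3,9.3,9.3], turn=[8,16,24,32,40])

```text
clock: 0.9
tcp_pos: [315.2, 450.2, 191.1]
tool_rot: [-1.406, -2.809, -0.001]
force: [0.5, 0.8, 0.5]
grip_width: 93.0
gripper_force: 0.0
```

```bash
python3 -c "
from h import *
s=telemetry.state();print(s['clock'],np.round(s['tcp_pos']),np.round(R.from_rotvec(s['tool_rot']).as_matrix(),3).tolist(),np.round(s['joint_positions'],2),tool([520,170,190]).round(1))"
```

```text
0.9 [315. 450. 191.] [[-0.599, 0.801, 0.0], [0.801, 0.599, 0.001], [0.0, 0.001, -1.0]] [-1.12  0.46  0.19  1.72 -0.1   0.97 -0.26] [-34.7  -0.4   0.1]
```

Request:
move_arm([
  [-4.9,0,0],
  [-9.8,0,0],
  [-14.7,0,0],
  [-19.6,0,0],
  [-24.5,0,0],
], grip=[9.3,9.3,9.3,9.3,9.3], turn=[7.4,14.8,22.2,29.5,36.8])

```text
clock: 1.4
tcp_pos: [463.0, 254.8, 191.2]
tool_rot: [-2.22, -2.222, -0.002]
force: [1.0, 0.6, 0.3]
grip_width: 93.0
gripper_force: 0.0
```

```bash
python3 -c "
from h import *
s=telemetry.state();print(s['clock'],np.round(s['tcp_pos']),np.round(R.from_rotvec(s['tool_rot']).as_matrix(),3).tolist(),np.round(s['joint_positions'],2),tool([520,-80,190]).round(1))"
```

```text
1.4 [463. 255. 191.] [[-0.001, 1.0, 0.001], [1.0, 0.001, 0.001], [0.001, 0.001, -1.0]] [-0.81  0.45  0.39  1.78 -0.2   0.95 -0.34] [-33.5   5.7   0.1]
```

Request:
move_arm([
  [-4.8,1,0],
  [-9.6,2,0],
  [-14.4,3,0],
  [-19.2,4,0],
  [-24,5,0],
], grip=[9.3,9.3,9.3,9.3,9.3], turn=[0,0,0,0,0])

```text
clock: 1.9
tcp_pos: [513.7, 14.8, 191.1]
tool_rot: [2.214, 2.228, 0.001]
force: [0.5, 0.3, 0.4]
grip_width: 92.9
gripper_force: 0.0
```

Request:
move_arm([
  [-4.8,0,0],
  [-9.6,0,0],
  [-14.4,0,0],
  [-19.2,0,0],
  [-24,0,0],
], grip=[9.3,9.3,9.3,9.3,9.3], turn=[0,0,0,0,0])

```text
clock: 2.4
tcp_pos: [514.7, -225.2, 191.0]
tool_rot: [2.214, 2.228, 0.001]
force: [1.7, 0.7, 0.3]
grip_width: 93.0
gripper_force: 0.0
```

```bash
python3 -c "
from h import *
s=telemetry.state();print(s['clock'],np.round(s['tcp_pos']),np.round(s['joint_positions'],2),tool([442,-357,130]).round(1))
d=imaging.get_image('wrist');cv2.imwrite('pics/w1.png',d['frame']);print(d['origin'],d['rotation'])
for n,p in dict(car=(442,-357,28),slv=(563,-338,60),bear=(565,-238,20),hub=(423,-214,24)).items():print(n,proj(d,p).round())"
```

```text
2.4 [ 515. -225.  191.] [ 0.1   0.5   0.43  1.69 -0.24  1.    0.62] [-13.1  -7.4   6.1]
[ 515.01664064 -144.37173399  384.54900061] [2.84571928e+00 8.07877852e-03 5.75900808e-04]
car [[225. 287.]]
slv [[326. 288.]]
bear [[327. 194.]]
hub [[203. 174.]]
```

View pics/w1.png

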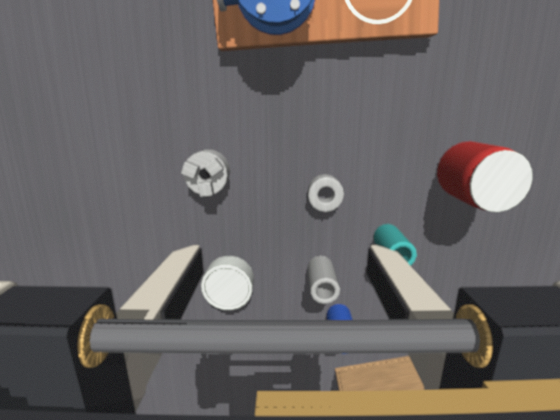

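Wrist view: the hub is at (205,173), the bearing (326,193), the carrier top (228,287) and the sleeve top (324,290). All sit within about 3 px of prediction. I refine these by brightness masks.

```bash
python3 - <<'E'
from h import *
d=imaging.get_image('wrist'); g=cv2.cvtColor(d['frame'],cv2.COLOR_BGR2GRAY); h=cv2.cvtColor(d['frame'],cv2.COLOR_BGR2HSV)
for n,(x,y,z,r) in dict(car=(228,287,28,32),slv=(324,290,60,17),bear=(326,193,20,21),hub=(205,173,24,25)).items():
    x0,y0,w=x-38,y-38,76; c=g[y0:y0+w,x0:x0+w]
    for t in (110,140,170,190,205):
        m=((c>t)&(h[y0:y0+w,x0:x0+w,1]<70)).astype(np.uint8)
        k,l,st,ce=cv2.connectedComponentsWithStats(m); 
        if k<2: continue
        i=l[38-8:38+8,38-8:38+8]; i=np.bincount(l[l>0]).argmax()
        cn=max(cv2.findContours((l==i).astype(np.uint8),0,1)[0],key=cv2.contourArea).reshape(-1,2)+[x0,y0]
        hull=cv2.convexHull(cn.astype(np.int32)).reshape(-1,2)
        P=plane(d,cn,z); cc,rr=circ(P); res=np.abs(np.hypot(*(P[:,:2]-cc).T)-rr).max()
        print(n,t,cc.round(1),rr.round(1),res.round(1),np.r_[cn.min(0),cn.max(0)])
E
```

```text
car 110 [ 444.4 -353. ] 35.2 5.6 [203 249 256 300]
car 140 [ 444.2 -353.1] 34.2 5.1 [203 249 254 299]
car 170 [ 443.8 -353.4] 33.3 5.8 [204 249 254 299]
car 190 [ 443.4 -354.2] 32.2 6.2 [204 249 253 298]
car 205 [ 443.  -356.5] 30.6 1.4 [205 254 253 298]
slv 110 [ 560.6 -332.7] 21.9 8.9 [314 252 344 292]
slv 140 [ 561.3 -333.1] 20.1 9.0 [315 252 343 291]
slv 170 [ 562.2 -340.5] 15.2 1.1 [316 265 342 290]
slv 190 [ 562.4 -339. ] 12.5 1.7 [320 266 340 274]
bear 110 [ 563.5 -236.5] 21.6 2.1 [311 160 347 199]
bear 140 [ 563.3 -237.2] 20.3 1.5 [311 162 346 198]
bear 170 [ 563.4 -237.4] 19.3 1.3 [312 163 345 197]
bear 190 [ 563.3 -236.6] 17.8 2.3 [313 164 344 196]
bear 205 [ 561.5 -220.9] 2.9 2.3 [323 165 331 167]
hub 110 [ 425.3 -212. ] 26.1 3.2 [181 136 228 184]
hub 140 [ 425.9 -210. ] 20.7 18.9 [182 138 227 181]
hub 170 [ 423.1 -204.4] 16.1 14.5 [183 140 223 165]
hub 190 [ 425.9 -199.9] 11.6 7.7 [190 141 220 159]
```

Two or three views agree on the part positions: carrier (443,-356), sleeve (562,-340), bearing (563,-237), hub (425,-213). I head for the carrier first.

```bash
python3 -c "
from h import *
s=telemetry.state();print(s['clock'],np.round(s['tcp_pos'],1),tool([443.2,-356,50]).round(2))"
```

```text
2.5 [ 512.4 -233.4  191.5] [-12.2   -6.84  14.24]
```

Request:
move_arm([
  [-3.5,-2,2],
  [-7,-4,4.5],
  [-10.5,-6,8],
  [-12.2,-6.8,11],
  [-12.2,-6.8,14.2],
], grip=[9.3,9.3,9.3,9.3,9.3], turn=[0,0,0,0,0])

```text
clock: 3.0
tcp_pos: [445.0, -350.3, 48.2]
tool_rot: [2.221, 2.219, -0.004]
force: [0.7, 0.1, -0.8]
grip_width: 92.9
gripper_force: 0.0
```

Request:
move_arm([
  [0,0,0],
  [0,0,0],
  [0,0,0],
  [0,0,0],
  [0,0,0],
], grip=[9.3,9.3,9.3,9.3,9.3], turn=[0,0,0,0,0])

```text
clock: 3.5
tcp_pos: [448.5, -345.9, 50.2]
tool_rot: [2.212, 2.227, 0.001]
force: [-0.4, 0.3, 0.6]
grip_width: 92.8
gripper_force: 0.0
```

```bash
python3 -c "
from h import *
s=telemetry.state();print(s['clock'],np.round(s['tcp_pos'],1),tool([443.2,-356,6]).round(2))
d=imaging.get_image('wrist');cv2.imwrite('pics/w2.png',d['frame']);print(proj(d,[[443.2,-356,28],[443.2,-324,28]]).round())"
```

```text
3.5 [ 448.5 -345.9   50.2] [-1.   -0.55  4.42]
[[276. 241.]
 [276. 199.]]
```

View pics/w2.png

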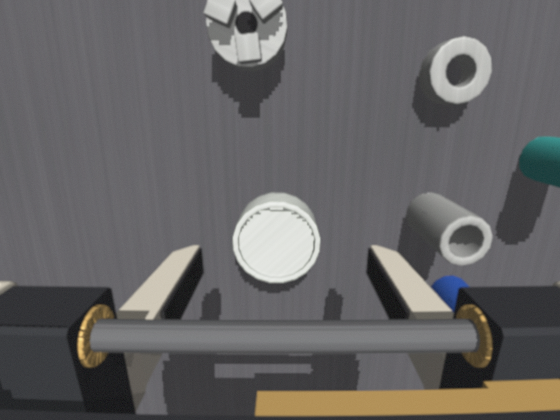

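The carrier top is centred at (277,241), exactly where my estimate projects. I descend with the (-1.0,-0.55) cm correction and grip.

Request:
move_arm([
  [-1,-0.6,0],
  [-1,-0.6,1],
  [-1,-0.6,2.5],
  [-1,-0.6,4],
  [-1,-0.6,4.5],
], grip=[9.3,9.3,9.3,9.3,9.3], turn=[0,0,0,0,0])

```text
clock: 4.05
tcp_pos: [440.0, -355.3, 1.8]
tool_rot: [-2.214, -2.224, 0.001]
force: [-0.1, 0.4, -0.3]
grip_width: 93.4
gripper_force: 0.0
```

Request:
move_arm([
  [0,0,0],
  [0,0,0],
  [0,0,0],
  [0,0,0],
  [0,0,0],
], grip=[8.5,7.5,6,6,6], turn=[0,0,0,0,0])

```text
clock: 4.55
tcp_pos: [441.8, -356.1, 4.3]
tool_rot: [2.214, 2.227, 0.0]
force: [0.7, -0.7, -0.3]
grip_width: 61.4
gripper_force: 0.0
```

Request:
move_arm([
  [0,0,0],
  [0,0,0],
  [0,0,0],
  [0,0,0],
  [0,0,0],
], grip=[6,6,6,6,6], turn=[0,0,0,0,0])

```text
clock: 5.05
tcp_pos: [441.5, -355.9, 3.8]
tool_rot: [2.215, 2.228, -0.0]
force: [0.0, 0.8, -0.2]
grip_width: 59.9
gripper_force: 0.0
```

```bash
python3 -c "
from h import *
s=telemetry.state();print({k:np.round(s[k],1) for k in('tcp_pos','grip_width','gripper_force','force')})
d=imaging.get_image('wrist');cv2.imwrite('pics/w3.png',d['frame']);print(proj(d,[[443.2,-356,28],s['tcp_pos']]).round())"
```

```text
{'tcp_pos': array([ 441.5, -355.9,    3.8]), 'grip_width': np.float64(59.9), 'gripper_force': np.float64(0.0), 'force': array([ 0. ,  0.8, -0.2])}
[[286. 257.]
 [284. 240.]]
```

View pics/w3.png

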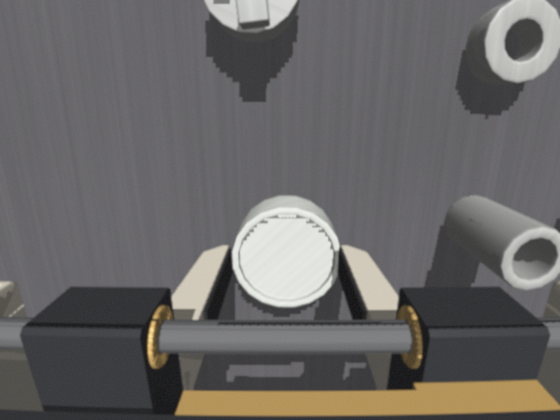

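The fingers look to be just beside the carrier's rim at x≈234 and 340, with no force. The opening reading seems to run a few mm small, so I keep closing.

Request:
move_arm([
  [0,0,0],
  [0,0,0],
  [0,0,0],
  [0,0,0],
  [0,0,0],
], grip=[5,5,5,5,5], turn=[0,0,0,0,0])

```text
clock: 5.6
tcp_pos: [441.4, -355.9, 3.8]
tool_rot: [-2.215, -2.228, 0.0]
force: [-0.1, -0.2, 0.3]
grip_width: 49.7
gripper_force: 0.0
```

```bash
python3 -c "
from h import *
d=imaging.get_image('wrist');e=imaging.get_image('side')
cv2.imwrite('pics/w4.png',np.hstack([d['frame'][150:420],cv2.resize(e['frame'][270:370,280:400],(240,200))[:200].repeat(1,0) if 0 else cv2.copyMakeBorder(cv2.resize(e['frame'][270:370,280:400],(240,200)),0,70,0,0,0)]))"
```

```text
(no output)
```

View pics/w4.png

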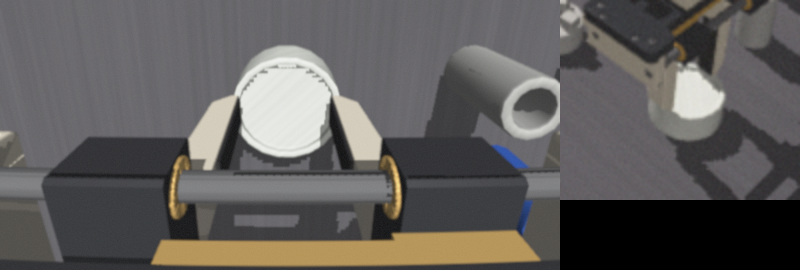

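```bash
python3 -c "
from h import *
d=imaging.get_image('wrist');e=imaging.get_image('side');s=telemetry.state();print(s['tcp_pos'],s['grip_width'],s['gripper_force'])
f=lambda x,n,m:cv2.resize(x,(n,m),interpolation=2)
print(proj(e,[[443.2,-356,28],s['tcp_pos']]),proj(d,[np.array(s['tcp_pos'])+[q*25,0,z] for q in(-1,1) for z in (0,28)]).round())
cv2.imwrite('pics/w5.png',np.hstack([f(d['frame'][180:330,200:380],400*9//10,300),f(e['frame'][270:370,280:400],360,300)]))"
```

```text
[ 441.46401207 -355.89282971    3.77812622] 49.93262704039175 0.0
[[342.45606773 313.84706892]
 [340.65555082 323.98646148]] [[245. 240.]
 [239. 259.]
 [322. 241.]
 [328. 260.]]
```

View pics/w5.png

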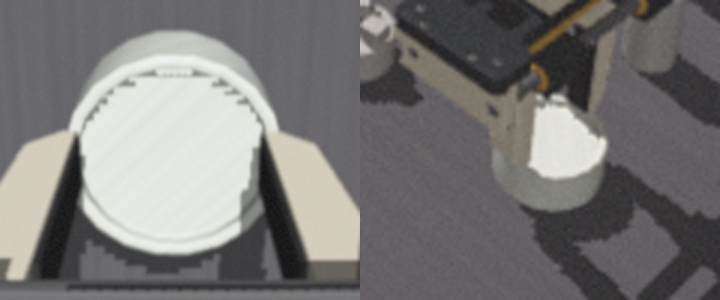

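```bash
python3 -c "
from h import *
d=imaging.get_image('wrist');e=imaging.get_image('side')
for z in (4,20,30,40):
  P=[[441.5+q*w,-356+y,z] for q in(-1,1) for w in (25,42) for y in (-7.5,7.5)]
  print(z,((proj(e,P)-[280,270])*3).round().tolist(), ((proj(d,P)-[200,180])*2).round().tolist())"
```

```text
4 [[164.0, 193.0], [144.0, 177.0], [144.0, 209.0], [124.0, 193.0], [219.0, 147.0], [200.0, 133.0], [238.0, 132.0], [218.0, 118.0]] [[91.0, 142.0], [89.0, 99.0], [39.0, 142.0], [36.0, 99.0], [244.0, 143.0], [246.0, 100.0], [296.0, 143.0], [299.0, 100.0]]
20 [[166.0, 173.0], [146.0, 158.0], [146.0, 190.0], [125.0, 174.0], [222.0, 128.0], [202.0, 114.0], [240.0, 113.0], [220.0, 99.0]] [[84.0, 164.0], [83.0, 118.0], [28.0, 164.0], [25.0, 118.0], [249.0, 165.0], [252.0, 119.0], [305.0, 165.0], [309.0, 120.0]]
30 [[167.0, 161.0], [147.0, 146.0], [147.0, 178.0], [126.0, 162.0], [224.0, 116.0], [204.0, 102.0], [242.0, 101.0], [222.0, 87.0]] [[80.0, 180.0], [78.0, 132.0], [21.0, 180.0], [18.0, 132.0], [254.0, 181.0], [256.0, 133.0], [312.0, 181.0], [316.0, 133.0]]
40 [[168.0, 149.0], [148.0, 134.0], [148.0, 165.0], [127.0, 150.0], [225.0, 103.0], [205.0, 89.0], [244.0, 89.0], [224.0, 75.0]] [[75.0, 197.0], [73.0, 147.0], [13.0, 197.0], [9.0, 147.0], [258.0, 198.0], [261.0, 148.0], [320.0, 198.0], [324.0, 148.0]]
```

Both views put the fingertips at z≈30, about 26 mm above the reported TCP. The tips are therefore over the carrier's rim, not beside it, and the carrier hasn't moved. I open again and go lower in small steps, watching the force.

Request:
move_arm([
  [0,0,-0.2],
  [0,0.1,-0.2],
  [0,0.2,-0.2],
  [0,0.2,-0.2],
  [0,0.2,-0.2],
], grip=[9.3,9.3,9.3,9.3,9.3], turn=[0,0,0,0,0])

```text
clock: 6.4
tcp_pos: [443.5, -355.8, 5.7]
tool_rot: [-2.215, -2.228, 0.0]
force: [-0.3, -0.1, -0.3]
grip_width: 85.4
gripper_force: 0.0
```

Request:
move_arm([
  [0,0,0.2],
  [0,0,0.4],
  [0,0,0.6],
  [0,0,0.8],
  [0,0,0.8],
], grip=[9.3,9.3,9.3,9.3,9.3], turn=[0,0,0,0,0])

```text
clock: 6.9
tcp_pos: [443.2, -355.7, -2.6]
tool_rot: [-2.215, -2.227, 0.0]
force: [0.5, 0.2, 0.1]
grip_width: 92.9
gripper_force: 0.0
```

```bash
python3 -c "
from h import *
d=imaging.get_image('wrist');e=imaging.get_image('side');s=telemetry.state();t=s['tcp_pos'];print(np.round(t,1),s['grip_width'],s['force'],s['joint_positions'])
for z in (0,10,20,26,30):
  P=[[t[0]+q*46.5,t[1]+7.5,t[2]+z] for q in(-1,1)]; print(z,proj(d,P).round().tolist(),((proj(e,[[t[0]-46.5,t[1]-7.5,t[2]+z]])-[250,240])*3).round())
f=lambda x,n,m:cv2.resize(x,(n,m),interpolation=2)
cv2.imwrite('pics/w6.png',np.hstack([d['frame'],cv2.copyMakeBorder(f(e['frame'][240:380,320-70:330],240,420),0,0,0,0,0)]))"
```

```text
[ 443.4 -355.9   -2.3] 93.00364815944637 [-0.6488948  -0.40938885  0.6454226 ] [ 0.45229325  0.76365554  0.29752213  1.85024879 -0.37690751  0.58317344
  0.99500408]
0 [[211.0, 230.0], [357.0, 230.0]] [[230. 309.]]
10 [[208.0, 235.0], [360.0, 236.0]] [[231. 297.]]
20 [[204.0, 242.0], [364.0, 243.0]] [[232. 285.]]
26 [[201.0, 246.0], [366.0, 247.0]] [[233. 278.]]
30 [[199.0, 249.0], [368.0, 250.0]] [[233. 273.]]
```

View pics/w6.png

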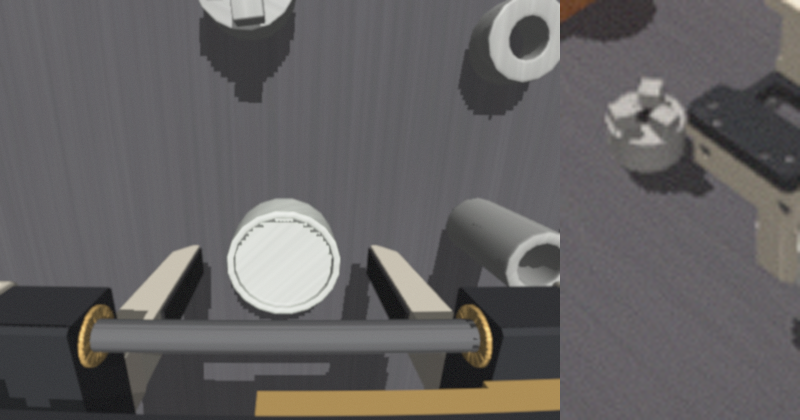

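The open fingertips sit at (203,247) and (367,247), matching a tip about 25 mm above the reported TCP. There is no contact at reported z = −2, so I continue down to reported −17, which puts the tips about 7 mm above the bench.

Request:
move_arm([
  [0,0,0.3],
  [0,0,0.6],
  [0,0,0.9],
  [0,0,1.2],
  [0,0,1.2],
], grip=[9.3,9.3,9.3,9.3,9.3], turn=[0,0,0,0,0])

```text
clock: 7.5
tcp_pos: [443.1, -355.6, -14.8]
tool_rot: [-2.214, -2.227, 0.0]
force: [0.2, 0.0, 0.5]
grip_width: 93.0
gripper_force: 0.0
```

Request:
move_arm([
  [0,0,0.3],
  [0,0,0.3],
  [0,0,0.3],
  [0,0,0.3],
  [0,0,0.3],
], grip=[9.3,8.3,7.3,6.3,5], turn=[0,0,0,0,0])

```text
clock: 8.0
tcp_pos: [443.4, -355.9, -17.1]
tool_rot: [2.215, 2.228, -0.0]
force: [-1.5, -0.3, 0.3]
grip_width: 65.6
gripper_force: 1.3
```

Request:
move_arm([
  [0,0,0],
  [0,0,0],
  [0,0,0],
  [0,0,0],
  [0,0,0],
], grip=[5,5,5,5,5], turn=[0,0,0,0,0])

```text
clock: 8.5
tcp_pos: [443.1, -355.9, -17.2]
tool_rot: [-2.215, -2.227, 0.0]
force: [-1.1, 0.9, 1.6]
grip_width: 63.5
gripper_force: 30.0
```

Gripped: 63.5 mm at 30 N. Next I lift and carry.

Request:
move_arm([
  [0,0,-3],
  [0,0,-7],
  [3,0.4,-11],
  [7.5,0.9,-12],
  [12,1.5,-12],
], grip=[5,5,5,5,5], turn=[0,0,0,0,0])

```text
clock: 9.0
tcp_pos: [459.2, -235.5, 104.5]
tool_rot: [2.214, 2.222, 0.003]
force: [1.7, 0.3, -4.5]
grip_width: 63.3
gripper_force: 30.0
```

Request:
move_arm([
  [4.8,0.6,0],
  [9.6,1.2,0],
  [14.4,1.8,0],
  [19.2,2.4,0],
  [24,3,0],
], grip=[5,5,5,5,5], turn=[0,0,0,0,0])

```text
clock: 9.5
tcp_pos: [486.0, 6.8, 102.3]
tool_rot: [-2.214, -2.227, 0.0]
force: [0.2, -0.1, -3.1]
grip_width: 63.5
gripper_force: 30.0
```

Request:
move_arm([
  [3.5,0.5,0],
  [6,0.8,0],
  [7.1,1,0],
  [7.1,1,0],
  [7.1,1,0],
], grip=[5,5,5,5,5], turn=[0,0,0,0,0])

```text
clock: 10.0
tcp_pos: [495.7, 73.5, 102.6]
tool_rot: [2.217, 2.225, -0.002]
force: [-0.3, -0.7, -2.8]
grip_width: 63.2
gripper_force: 30.0
```

Request:
move_arm([
  [0,0,1],
  [0,0,3],
  [0,0,5],
  [0,0,6],
  [0,0,6],
], grip=[5,5,5,5,5], turn=[0,0,0,0,0])

```text
clock: 10.5
tcp_pos: [494.7, 73.9, 41.3]
tool_rot: [-2.216, -2.224, 0.005]
force: [0.1, 0.8, -3.5]
grip_width: 63.4
gripper_force: 30.0
```

```bash
python3 - <<'E'
from h import *
s=telemetry.state();print(s['clock'],np.round(s['tcp_pos'],1),s['grip_width'],s['gripper_force'],tool([497.6,75,2]).round(2),np.round(s['joint_positions'],2))
d=imaging.get_image('wrist'); h=cv2.cvtColor(d['frame'],cv2.COLOR_BGR2HSV); t=s['tcp_pos']
m=((h[...,1]<40)&(h[...,2]>200)).astype(np.uint8); m[:150]=0;m[330:]=0; m[:,:215]=0;m[:,355:]=0
cn=max(cv2.findContours(m,0,1)[0],key=cv2.contourArea).reshape(-1,2)
P=plane(d,cn,t[2]+17.2+28); c,r=circ(P); print('carrier at',c.round(1),r.round(1),'rel tcp',(c-t[:2]).round(1))
cv2.imwrite('pics/w7.png',d['frame'])
E
```

```text
10.5 [494.7  73.9  41.3] 63.41466751575514 29.998543923720717 [0.11 0.3  3.93] [-0.44  0.63  0.37  2.01 -0.4   0.57  0.21]
carrier at [496.6  98.9] 24.2 rel tcp [ 1.9 24.9]
```

Request:
move_arm([
  [0.1,0.3,1],
  [0.1,0.3,2],
  [0.1,0.3,3],
  [0.1,0.3,3.4],
  [0.1,0.3,3.7],
], grip=[5,5,5,5,5], turn=[0,0,0,0,0])

```text
clock: 11.05
tcp_pos: [498.7, 76.3, 5.1]
tool_rot: [-2.215, -2.227, 0.001]
force: [0.5, 0.6, -3.2]
grip_width: 63.1
gripper_force: 30.0
```

Request:
move_arm([
  [0,0,0],
  [0,0,0.1],
  [0,0,0.2],
  [0,0,0.3],
  [0,0,0.3],
], grip=[5,5,5,5,5], turn=[0,0,0,0,0])

```text
clock: 11.55
tcp_pos: [499.0, 76.5, 2.8]
tool_rot: [2.215, 2.228, 0.0]
force: [0.4, -0.6, -4.0]
grip_width: 63.4
gripper_force: 30.0
```

Request:
move_arm([
  [-0.1,-0.1,0.1],
  [-0.1,-0.1,0.1],
  [-0.1,-0.1,0.2],
  [-0.1,-0.1,0.2],
  [-0.1,-0.1,0.2],
], grip=[5,5,5,5,5], turn=[0,0,0,0,0])

```text
clock: 12.05
tcp_pos: [498.1, 75.3, 0.8]
tool_rot: [2.215, 2.228, -0.0]
force: [0.3, 0.5, -2.0]
grip_width: 63.5
gripper_force: 30.0
```

Request:
move_arm([
  [0,0,0],
  [0,0,0],
  [0,0,0],
  [0,0,0],
  [0,0,0],
], grip=[6.4,6.6,7,7.4,7.8], turn=[0,0,0,0,0])

```text
clock: 12.55
tcp_pos: [498.3, 75.5, 0.9]
tool_rot: [2.215, 2.227, 0.001]
force: [0.5, -0.0, -1.1]
grip_width: 76.7
gripper_force: 0.0
```

Request:
move_arm([
  [0,0,-0.5],
  [0,0,-2],
  [0,0,-4.5],
  [0,0,-8],
  [0,0,-12],
], grip=[8,8,8,8,8], turn=[0,0,0,0,0])

```text
clock: 13.05
tcp_pos: [497.1, 75.3, 121.6]
tool_rot: [-2.215, -2.227, 0.003]
force: [1.3, 0.9, -0.5]
grip_width: 80.0
gripper_force: 0.0
```

Request:
move_arm([
  [-4.9,0.9,0],
  [-9.8,1.8,0],
  [-14.7,2.7,0],
  [-19.6,3.6,0],
  [-24.5,4.5,0],
], grip=[8,8,8,8,8], turn=[0,0,0,0,0])

```text
clock: 13.55
tcp_pos: [544.6, -171.1, 121.3]
tool_rot: [2.215, 2.228, 0.001]
force: [0.8, -0.4, -0.4]
grip_width: 79.8
gripper_force: 0.0
```

```bash
python3 - <<'E'
from h import *
s=telemetry.state();print(s['clock'],np.round(s['tcp_pos'],1),s['grip_width'],tool([563.4,-237,100]).round(2))
for n in('scene','side'):
    d=imaging.get_image(n); h=cv2.cvtColor(d['frame'],cv2.COLOR_BGR2HSV)
    u,v=proj(d,[497.6,75,46])[0].astype(int); m=((h[...,1]<45)&(h[...,2]>170)).astype(np.uint8)
    M=np.zeros_like(m); M[v-25:v+20,u-28:u+28]=m[v-25:v+20,u-28:u+28]
    cn=max(cv2.findContours(M,0,1)[0],key=cv2.contourArea).reshape(-1,2); c,r=circ(plane(d,cn,46)); print(n,c.round(1),r.round(1),cn.min(0),cn.max(0),(u,v))
    cv2.imwrite(f'pics/{n}1.png',d['frame'])
E
```

```text
13.55 [ 544.6 -171.1  121.3] 79.75189715045738 [-6.6   1.84  2.13]
scene [507.   83.4] 36.3 [321 218] [347 245] (np.int64(333), np.int64(226))
side [496.3  73.9] 28.0 [205 190] [231 203] (np.int64(218), np.int64(196))
```

The side view places the carrier at (497,74.5), well inside the ring. Now the bearing.

Request:
move_arm([
  [-4,1,0],
  [-6.6,1.8,1],
  [-6.6,1.8,4],
  [-6.6,1.8,8],
  [-6.6,1.8,9],
], grip=[8,8,8,8,8], turn=[0,0,0,0,0])

```text
clock: 14.15
tcp_pos: [559.8, -233.0, 27.1]
tool_rot: [-2.209, -2.222, 0.004]
force: [-0.7, 0.5, -0.3]
grip_width: 80.0
gripper_force: 0.0
```

Request:
move_arm([
  [0,0,0],
  [0,0,0],
  [0,0,0],
  [0,0,0],
  [0,0,0],
], grip=[8,8,8,8,8], turn=[0,0,0,0,0])

```text
clock: 14.65
tcp_pos: [563.4, -235.4, 31.9]
tool_rot: [2.214, 2.227, 0.001]
force: [-0.4, -0.7, -0.1]
grip_width: 80.0
gripper_force: 0.0
```

```bash
cat >> h.py <<'E'
def blob(d,u,v,w,z,lo,smax=70):  # circle fitted to the bright blob around (u,v), on plane z
    h=cv2.cvtColor(d['frame'],cv2.COLOR_BGR2HSV); m=((h[...,1]<smax)&(h[...,2]>lo)).astype(np.uint8)
    M=np.zeros_like(m); M[v-w:v+w,u-w:u+w]=m[v-w:v+w,u-w:u+w]
    cn=max(cv2.findContours(M,0,1)[0],key=cv2.contourArea).reshape(-1,2); c,r=circ(plane(d,cn,z)); return c.round(1),r.round(1),cn.min(0),cn.max(0)
E
python3 - <<'E'
from h import *
s=telemetry.state();print(s['clock'],np.round(s['tcp_pos'],1),tool([563.4,-237,-15]).round(2))
d=imaging.get_image('wrist'); u,v=proj(d,[563.4,-237,20])[0].astype(int); print(u,v)
for lo in(140,160,175,190): print(lo,blob(d,u,v,48,20,lo))
E
```

```text
14.65 [ 563.4 -235.4   31.9] [-0.16 -0.01  4.69]
283 235
140 (array([ 563.9, -236.1]), np.float64(21.0), array([255, 202], dtype=int32), array([314, 264], dtype=int32))
160 (array([ 563.9, -236.8]), np.float64(20.2), array([255, 204], dtype=int32), array([313, 263], dtype=int32))
175 (array([ 563.8, -237.4]), np.float64(19.6), array([256, 208], dtype=int32), array([313, 263], dtype=int32))
190 (array([ 563.9, -236.9]), np.float64(18.8), array([257, 209], dtype=int32), array([312, 262], dtype=int32))
```

Request:
move_arm([
  [-0.2,0,1],
  [-0.2,0,2.5],
  [-0.2,0,4],
  [-0.2,0,4.5],
  [-0.2,0,4.7],
], grip=[8,8,8,8,8], turn=[0,0,0,0,0])

```text
clock: 15.2
tcp_pos: [561.8, -236.8, -17.9]
tool_rot: [-2.213, -2.226, 0.002]
force: [-0.9, -0.1, -0.3]
grip_width: 80.1
gripper_force: 0.0
```

Request:
move_arm([
  [0,0,0],
  [0,0,0],
  [0,0,0],
  [0,0,0],
  [0,0,0],
], grip=[7,6,5,4,3], turn=[0,0,0,0,0])

```text
clock: 15.7
tcp_pos: [563.0, -237.3, -15.9]
tool_rot: [2.215, 2.227, 0.0]
force: [0.2, 0.2, 0.2]
grip_width: 44.7
gripper_force: 0.0
```

Request:
move_arm([
  [0,0,0],
  [0,0,0],
  [0,0,0],
  [0,0,0],
  [0,0,0],
], grip=[3,3,3,3,3], turn=[0,0,0,0,0])

```text
clock: 16.2
tcp_pos: [563.0, -237.3, -16.0]
tool_rot: [2.215, 2.227, 0.0]
force: [-0.1, 0.5, 2.6]
grip_width: 40.7
gripper_force: 30.0
```

```bash
python3 - <<'E'
from h import *
s=telemetry.state();t=s['tcp_pos'];print(s['clock'],np.round(s['tcp_pos'],1),s['grip_width'],s['gripper_force'])
d=imaging.get_image('wrist')
e=imaging.get_image('side');u,v=proj(e,[563.8,-237,15])[0].astype(int)
u2,v2=proj(d,[563.8,-237,15])[0].astype(int)
f=lambda x:cv2.resize(x,(400,400),interpolation=2)
cv2.imwrite('pics/w8.png',np.hstack([f(d['frame'][v2-60:v2+60,u2-60:u2+60]),f(e['frame'][v-40:v+40,u-40:u+40])]))
E
```

```text
16.2 [ 563.  -237.3  -16. ] 40.72606323541961 30.000754984648665
```

View pics/w8.png

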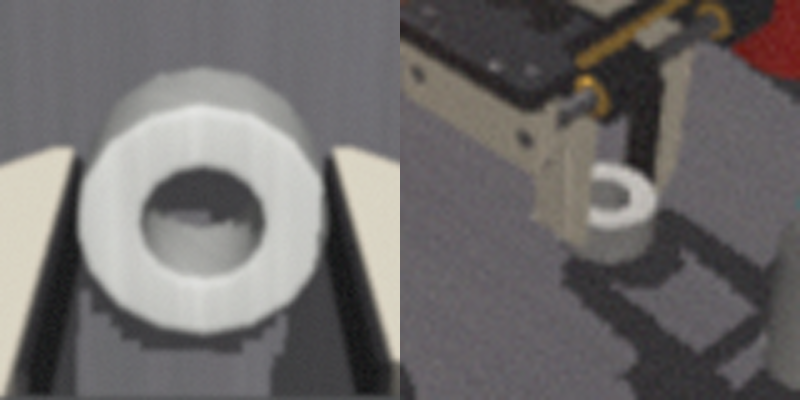

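The grip looks good: the bearing is between the pads in both views. I now check the tip height against the 4 mm it must clear.

```bash
python3 - <<'E'
from h import *
e=imaging.get_image('side');u,v=proj(e,[563.8,-237,15])[0].astype(int)
for z in(0,4,8,12,16): print(z,((proj(e,[[563-20.5,-244.8,z],[563-38,-244.8,z]])-[u-40,v-40])*5+[400,0]).round().tolist())
E
```

```text
0 [[579.0, 261.0], [551.0, 281.0]]
4 [[580.0, 253.0], [551.0, 273.0]]
8 [[581.0, 246.0], [552.0, 266.0]]
12 [[581.0, 238.0], [552.0, 258.0]]
16 [[582.0, 231.0], [553.0, 251.0]]
```

The tip is about 6–9 mm above the bench, which leaves a thin margin over the rim, so I regrip 3 mm higher.

Request:
move_arm([
  [0,0,0],
  [0,0,0],
  [0,0,-0.3],
  [0,0,-0.3],
  [0,0,-0.3],
], grip=[4.4,4.8,4.8,4.8,4.8], turn=[0,0,0,0,0])

```text
clock: 16.85
tcp_pos: [562.8, -237.3, -13.2]
tool_rot: [2.215, 2.228, -0.0]
force: [0.4, -0.6, -0.2]
grip_width: 47.9
gripper_force: 0.0
```

Request:
move_arm([
  [0,0,0],
  [0,0,0],
  [0,0,0],
  [0,0,0],
  [0,0,0],
], grip=[4.8,3,3,3,3], turn=[0,0,0,0,0])

```text
clock: 17.35
tcp_pos: [562.8, -237.2, -13.3]
tool_rot: [-2.215, -2.228, 0.0]
force: [0.7, 0.5, -1.1]
grip_width: 40.8
gripper_force: 30.0
```

Request:
move_arm([
  [0,0,-0.5],
  [0,0,-2],
  [0,0,-3],
  [0,0,-3],
  [0,0,-3],
], grip=[3,3,3,3,3], turn=[0,0,0,0,0])

```text
clock: 17.85
tcp_pos: [563.1, -237.3, 17.5]
tool_rot: [2.214, 2.227, 0.001]
force: [-0.7, 0.9, -0.7]
grip_width: 40.2
gripper_force: 30.0
```

```bash
python3 - <<'E'
from h import *
s=telemetry.state();t=s['tcp_pos'];print(s['clock'],np.round(s['tcp_pos'],1),s['grip_width'],s['gripper_force'])
d=imaging.get_image('wrist');z=t[2]+13+20;u,v=proj(d,[t[0],t[1],z])[0].astype(int)
for lo in(175,190): print(blob(d,u,v,48,z,lo))
e=imaging.get_image('side');c=[497.6,75,46];u,v=proj(e,c)[0].astype(int);print(blob(e,u,v,24,46,170,45),tool([497.6,75,100]).round(2))
E
```

```text
17.85 [ 563.1 -237.3   17.5] 40.16979020600358 29.999642279581167
(array([ 563.5, -237.5]), np.float64(19.7), array([249, 229], dtype=int32), array([319, 296], dtype=int32))
(array([ 563.5, -237.5]), np.float64(19.3), array([250, 230], dtype=int32), array([318, 296], dtype=int32))
(array([497.5,  74.2]), np.float64(28.8), array([205, 190], dtype=int32), array([231, 203], dtype=int32)) [31.23 -6.31 -8.33]
```

Request:
move_arm([
  [0,0,-3],
  [1,-0.2,-6.5],
  [4.5,-0.9,-8.3],
  [9,-1.8,-8.3],
  [13.5,-2.7,-8.3],
], grip=[3,3,3,3,3], turn=[0,0,0,0,0])

```text
clock: 18.45
tcp_pos: [534.9, -101.4, 100.2]
tool_rot: [2.216, 2.225, 0.001]
force: [0.3, 1.6, -1.0]
grip_width: 40.4
gripper_force: 30.0
```

Request:
move_arm([
  [4.8,-1,0],
  [9.5,-2,0],
  [14,-2.9,0],
  [17,-3.5,0],
  [17.7,-3.6,0],
], grip=[3,3,3,3,3], turn=[0,0,0,0,0])

```text
clock: 18.95
tcp_pos: [496.3, 79.8, 99.0]
tool_rot: [-2.204, -2.234, 0.0]
force: [-0.1, -0.1, -1.1]
grip_width: 40.5
gripper_force: 30.0
```

Request:
move_arm([
  [0,0,1],
  [0,0,3],
  [0,0,4.5],
  [0,0,5],
  [0,0,5],
], grip=[3,3,3,3,3], turn=[0,0,0,0,0])

```text
clock: 19.45
tcp_pos: [497.7, 72.2, 48.8]
tool_rot: [-2.219, -2.224, 0.004]
force: [0.2, -0.5, -1.2]
grip_width: 40.6
gripper_force: 30.0
```

```bash
python3 - <<'E'
from h import *
s=telemetry.state();t=s['tcp_pos'];print(s['clock'],np.round(s['tcp_pos'],1),s['grip_width'],s['gripper_force'],tool([498,75,31]).round(2))
d=imaging.get_image('wrist');cv2.imwrite('pics/w9.png',d['frame'])
E
```

```text
19.45 [497.7  72.2  48.8] 40.57559259438254 29.999620112939738 [0.28 0.04 1.78]
```

View pics/w9.png

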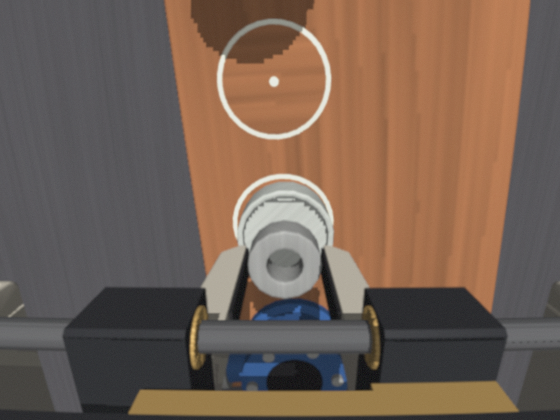

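The wrist view shows the bearing at (286,260) over the carrier, whose rim spans x≈239–333. I check the alignment numerically while settling.

Request:
move_arm([
  [0,0,0.3],
  [0,0,0.6],
  [0,0,0.8],
  [0,0,0.8],
  [0,0,0.8],
], grip=[3,3,3,3,3], turn=[0,0,0,0,0])

```text
clock: 20.0
tcp_pos: [498.1, 74.5, 41.8]
tool_rot: [2.215, 2.228, 0.0]
force: [-0.7, 0.1, -1.3]
grip_width: 40.5
gripper_force: 30.0
```

```bash
python3 - <<'E'
from h import *
s=telemetry.state();t=s['tcp_pos'];print(s['clock'],np.round(s['tcp_pos'],1),tool([498,75,31]).round(2))
d=imaging.get_image('wrist')
h=cv2.cvtColor(d['frame'],cv2.COLOR_BGR2HSV);m=(h[...,1]<45)&(h[...,2]>140)
for th in np.radians([180,200,220,320,340,0]):  # rim edge along rays from the expected centre
    rr=np.arange(24,36.1,1); px=proj(d,[[498+r*np.cos(th),75+r*np.sin(th),46] for r in rr]).astype(int); print(int(np.degrees(th)),''.join('#' if m[y,x] else '.' for x,y in px))
for th in np.radians([40,60,90,120,140]):
    rr=np.arange(24,36.1,1); px=proj(d,[[498+r*np.cos(th),75+r*np.sin(th),46] for r in rr]).astype(int); print(int(np.degrees(th)),[int(h[y,x,2]) for x,y in px])
E
```

```text
20.0 [498.1  74.5  41.8] [ 0.05 -0.01  1.08]
180 ########.....
200 ....#########
220 #####........
320 ######.......
340 ##....#######
0 ####.####....
40 [207, 187, 149, 123, 178, 199, 209, 175, 136, 151, 204, 231, 222]
59 [185, 185, 159, 154, 193, 210, 195, 165, 160, 157, 155, 162, 215]
90 [192, 163, 159, 185, 217, 218, 184, 167, 167, 169, 169, 165, 179]
119 [182, 174, 151, 197, 210, 205, 158, 150, 142, 140, 152, 167, 183]
140 [152, 114, 133, 181, 207, 202, 162, 127, 157, 172, 176, 223, 234]
```

The rim's inner and outer edges put the carrier within about 2 mm of (498,74). Alignment is good, so I lower the bearing.

Request:
move_arm([
  [0,0,0.3],
  [0,0,0.6],
  [0,0,0.9],
  [0,0,1.1],
  [0,0,1.1],
], grip=[3,3,3,3,3], turn=[0,0,0,0,0])

```text
clock: 20.55
tcp_pos: [497.7, 74.4, 30.3]
tool_rot: [-2.215, -2.227, 0.001]
force: [0.1, 0.8, -1.3]
grip_width: 40.3
gripper_force: 30.0
```

Request:
move_arm([
  [0,0,0.1],
  [0,0,0.1],
  [0,0,0.2],
  [0,0,0.2],
  [0,0,0.2],
], grip=[3,3,3,3,3], turn=[0,0,0,0,0])

```text
clock: 21.05
tcp_pos: [498.0, 74.4, 28.8]
tool_rot: [2.215, 2.228, 0.0]
force: [-0.3, -0.3, -1.2]
grip_width: 40.6
gripper_force: 30.0
```

Request:
move_arm([
  [0,0,0.1],
  [0,0,0.1],
  [0,0,0.1],
  [0,0,0.1],
  [0,0,0.1],
], grip=[3,3,3,3,3], turn=[0,0,0,0,0])

```text
clock: 21.55
tcp_pos: [498.1, 74.5, 28.6]
tool_rot: [-2.215, -2.227, -0.001]
force: [-1.6, 0.6, 6.0]
grip_width: 40.2
gripper_force: 30.0
```

Request:
move_arm([
  [0,0,0],
  [0,0,0],
  [0,0,0],
  [0,0,0],
  [0,0,0],
], grip=[4.2,4.4,4.7,5,5.4], turn=[0,0,0,0,0])

```text
clock: 22.05
tcp_pos: [498.0, 74.4, 27.7]
tool_rot: [2.215, 2.228, -0.0]
force: [0.2, -0.4, -0.4]
grip_width: 52.5
gripper_force: 0.0
```

Request:
move_arm([
  [0,0,-0.5],
  [0,0,-2],
  [0,0,-4],
  [0,0,-7],
  [0,0,-9],
], grip=[6,6,6,6,8], turn=[0,0,0,0,0])

```text
clock: 22.55
tcp_pos: [498.6, 74.3, 119.6]
tool_rot: [2.215, 2.227, 0.002]
force: [0.5, 0.2, 0.5]
grip_width: 64.6
gripper_force: 0.0
```

Request:
move_arm([
  [-4.9,-1,0],
  [-9.8,-2,0],
  [-14.7,-3,0],
  [-19.6,-4,0],
  [-24.2,-5.5,0],
], grip=[8,8,8,8,8], turn=[0,0,0,0,0])

```text
clock: 23.05
tcp_pos: [444.5, -170.2, 118.3]
tool_rot: [2.214, 2.226, 0.001]
force: [-0.0, 0.3, 0.2]
grip_width: 80.0
gripper_force: 0.0
```

```bash
python3 - <<'E'
from h import *
s=telemetry.state();print(s['clock'],np.round(s['tcp_pos'],1),s['grip_width'],tool([425,-213,31]).round(2))
o=[]
for n in('scene','side'):
    d=imaging.get_image(n); u,v=proj(d,[498,74.5,55])[0].astype(int); o.append(cv2.resize(d['frame'][v-40:v+40,u-40:u+40],(400,400),interpolation=2)); print(u-40,v-40)
    for z in (46,62): print(n,proj(d,[498,74.5,z]).round(1))
cv2.imwrite('pics/c2.png',np.hstack(o))
E
```

```text
23.05 [ 444.5 -170.2  118.3] 80.04034875674478 [-4.26 -1.98  8.73]
293 184
scene [[333.2 226.8]]
scene [[333.8 222.3]]
178 153
side [[218.3 196.3]]
side [[217.8 190.5]]
```

View pics/c2.png

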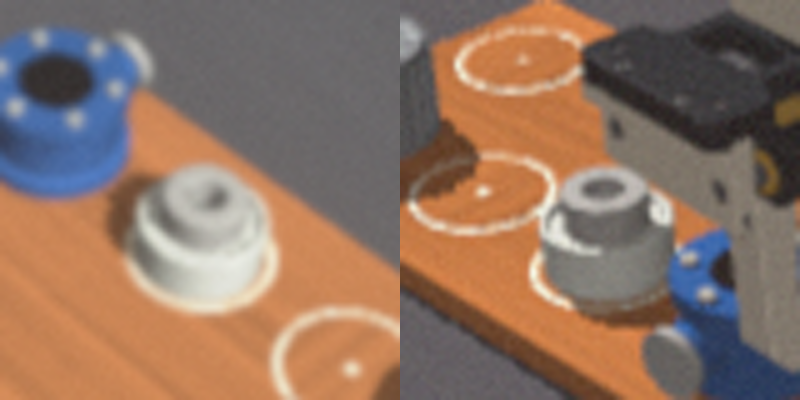

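The bearing is seated in the carrier's dish in both views, with its top well above the rim. Now the hub.

Request:
move_arm([
  [-3,-1,1],
  [-4.2,-1.9,3],
  [-4.2,-1.9,5],
  [-4.2,-1.9,6.5],
  [-4.2,-1.9,6.5],
], grip=[8,8,8,8,8], turn=[0,0,0,0,0])

```text
clock: 23.65
tcp_pos: [424.4, -209.0, 51.5]
tool_rot: [-2.213, -2.225, 0.002]
force: [-0.5, 1.5, -0.1]
grip_width: 80.4
gripper_force: 0.0
```

Request:
move_arm([
  [0,0,0],
  [0,0,0],
  [0,0,0],
  [0,0,0],
  [0,0,0],
], grip=[8,8,8,8,8], turn=[0,0,0,0,0])

```text
clock: 24.15
tcp_pos: [425.9, -210.0, 53.1]
tool_rot: [2.214, 2.227, 0.0]
force: [-0.3, 0.6, 0.0]
grip_width: 80.3
gripper_force: 0.0
```

```bash
python3 - <<'E'
from h import *
s=telemetry.state();print(s['clock'],np.round(s['tcp_pos'],1),tool([425,-213,-17]).round(2))
d=imaging.get_image('wrist'); u,v=proj(d,[425,-213,24])[0].astype(int); print(u,v)
h=cv2.cvtColor(d['frame'],cv2.COLOR_BGR2HSV); cv2.imwrite('pics/w10.png',d['frame'])
for lo in(90,105,120,140): print(lo,blob(d,u,v,55,24,lo))
E
```

```text
24.15 [ 425.9 -210.    53.1] [-0.3  -0.1   7.01]
282 228
90 (array([ 425.1, -212. ]), np.float64(44.2), array([227, 173], dtype=int32), array([336, 282], dtype=int32))
105 (array([ 424.9, -211.8]), np.float64(44.1), array([227, 173], dtype=int32), array([336, 282], dtype=int32))
120 (array([ 426.1, -211.7]), np.float64(25.8), array([248, 189], dtype=int32), array([316, 265], dtype=int32))
140 (array([ 426.1, -212.1]), np.float64(25.2), array([249, 190], dtype=int32), array([315, 265], dtype=int32))
```

Request:
move_arm([
  [-0.3,0,1.5],
  [-0.3,0,3.5],
  [-0.3,0,5.5],
  [-0.3,0,6.5],
  [-0.3,0,7],
], grip=[8,8,8,8,8], turn=[0,0,0,0,0])

```text
clock: 24.7
tcp_pos: [425.3, -212.9, -18.0]
tool_rot: [-2.215, -2.227, 0.001]
force: [0.1, -0.6, 0.8]
grip_width: 79.9
gripper_force: 0.0
```

Request:
move_arm([
  [0,0,0],
  [0,0,0],
  [0,0,0],
  [0,0,0],
  [0,0,0],
], grip=[7.2,6.4,5.6,4,4], turn=[0,0,0,0,0])

```text
clock: 25.2
tcp_pos: [424.9, -213.0, -16.8]
tool_rot: [-2.215, -2.227, 0.001]
force: [-2.4, 0.0, 3.6]
grip_width: 49.3
gripper_force: 30.0
```

Request:
move_arm([
  [0,0,0],
  [0,0,0],
  [0,0,0],
  [0,0,-0.5],
  [0,0,-1],
], grip=[4,4,4,4,4], turn=[0,0,0,0,0])

```text
clock: 25.7
tcp_pos: [425.7, -212.7, -7.3]
tool_rot: [-2.215, -2.228, 0.0]
force: [0.3, -0.0, -4.6]
grip_width: 49.5
gripper_force: 30.0
```

```bash
python3 - <<'E'
from h import *
s=telemetry.state();t=s['tcp_pos'];print(s['clock'],np.round(t,1),s['grip_width'],s['gripper_force'])
d=imaging.get_image('wrist')
for y in (-215,-213,-211): print(y,proj(d,[[425.5,y-25,24+t[2]+17],[425.5,y+25,24+t[2]+17]]).round().tolist())
u,v=proj(d,[425.5,-213,34])[0].astype(int); print(blob(d,u,v,48,34,130)[2:],d['frame'][v+10:v+50,u].max(1))
E
```

```text
25.7 [ 425.7 -212.7   -7.3] 49.50142950953011 29.99701291322708
-215 [[283.0, 315.0], [283.0, 230.0]]
-213 [[283.0, 312.0], [283.0, 226.0]]
-211 [[283.0, 309.0], [283.0, 223.0]]
(array([237, 223], dtype=int32), array([329, 318], dtype=int32)) [ 46  58 106 160 184 183 169 161 159 160 161 162 161 162 166 175 197 216
 214 205 203 201 200 199 201 200 199 199 198 199 197 196 197 196 196 197
 196 195 178 131]
```

Request:
move_arm([
  [0,0.2,-4],
  [0.5,0.5,-8],
  [4,1.2,-11],
  [8.5,2,-11],
  [13,2.8,-11],
], grip=[4,4,4,4,4], turn=[0,0,0,0,0])

```text
clock: 26.25
tcp_pos: [453.8, -81.5, 103.9]
tool_rot: [2.215, 2.225, 0.003]
force: [0.5, 0.6, -3.9]
grip_width: 49.4
gripper_force: 30.0
```

Request:
move_arm([
  [4.6,0.7,0],
  [9.2,1.5,0],
  [13.8,2.2,0],
  [18.4,3,0],
  [22,3.7,0],
], grip=[4,4,4,4,4], turn=[0,0,0,0,0])

```text
clock: 26.75
tcp_pos: [488.0, 141.4, 102.4]
tool_rot: [-2.21, -2.231, -0.0]
force: [0.4, -0.5, -3.9]
grip_width: 49.3
gripper_force: 30.0
```

Request:
move_arm([
  [2.5,0,0],
  [3.6,0,1],
  [3.6,0,4],
  [3.6,0,7],
  [3.6,0,7],
], grip=[4,4,4,4,4], turn=[0,0,0,0,0])

```text
clock: 27.25
tcp_pos: [484.3, 171.2, 29.0]
tool_rot: [-2.214, -2.223, 0.015]
force: [-1.5, 1.0, -3.9]
grip_width: 49.1
gripper_force: 30.0
```

Request:
move_arm([
  [0,0,0],
  [0,0,0],
  [0,0,0],
  [0,0,0],
  [0,0,0],
], grip=[4,4,4,4,4], turn=[0,0,0,0,0])

```text
clock: 27.75
tcp_pos: [488.9, 173.6, 33.4]
tool_rot: [2.215, 2.228, 0.002]
force: [0.2, 0.7, -4.1]
grip_width: 49.5
gripper_force: 30.0
```

```bash
python3 - <<'E'
from h import *
s=telemetry.state();t=s['tcp_pos'];print(s['clock'],np.round(t,1),s['grip_width'],s['gripper_force'],tool([491.6,174,3.5]).round(2))
E
```

```text
27.75 [488.9 173.6  33.4] 49.488064047384505 29.99725967645645 [0.04 0.27 2.99]
```

Request:
move_arm([
  [0,0.3,1],
  [0,0.3,2],
  [0,0.3,2.6],
  [0,0.3,2.9],
  [0,0.3,2.9],
], grip=[4,4,4,4,4], turn=[0,0,0,0,0])

```text
clock: 28.25
tcp_pos: [490.9, 173.1, 2.9]
tool_rot: [-2.215, -2.227, 0.002]
force: [-1.0, -0.4, -4.8]
grip_width: 49.2
gripper_force: 30.0
```

Request:
move_arm([
  [0,0,0.1],
  [0,0,0.2],
  [0,0,0.3],
  [0,0,0.3],
  [0,0,0.3],
], grip=[4,4,4,4,4], turn=[0,0,0,0,0])

```text
clock: 28.75
tcp_pos: [491.7, 173.4, 1.3]
tool_rot: [2.215, 2.228, 0.001]
force: [-1.0, -0.4, 1.4]
grip_width: 49.1
gripper_force: 30.0
```

The force rose from −4 to +1.4 N, so the hub is on the board. I release and go for the sleeve.

Request:
move_arm([
  [0,0,0],
  [0,0,0],
  [0,0,0],
  [0,0,0],
  [0,0,0],
], grip=[5.1,5.3,5.6,6,6.4], turn=[0,0,0,0,0])

```text
clock: 29.25
tcp_pos: [491.6, 173.4, 0.7]
tool_rot: [2.215, 2.228, 0.0]
force: [0.6, 1.0, -1.4]
grip_width: 62.8
gripper_force: 0.0
```

Request:
move_arm([
  [0,0,-0.5],
  [0,0,-3],
  [0,0,-7],
  [0,0,-11],
  [0,0,-13],
], grip=[6.6,6.6,6.6,6.6,6.6], turn=[0,0,0,0,0])

```text
clock: 29.75
tcp_pos: [493.2, 173.5, 134.3]
tool_rot: [2.214, 2.226, 0.007]
force: [0.6, -0.6, -0.2]
grip_width: 65.9
gripper_force: 0.0
```

Request:
move_arm([
  [-4.9,0.8,0],
  [-9.8,1.6,0],
  [-14.7,2.4,0],
  [-19.6,3.2,0],
  [-24.5,4,0],
], grip=[6.6,6.6,6.6,6.6,6.6], turn=[0,0,0,0,0])

```text
clock: 30.25
tcp_pos: [533.0, -73.2, 131.2]
tool_rot: [2.215, 2.228, 0.001]
force: [1.5, 0.2, 0.1]
grip_width: 66.3
gripper_force: 0.0
```

Request:
move_arm([
  [-4.9,0.6,0],
  [-9.8,1.2,0],
  [-14.7,1.8,0],
  [-19.6,2.4,0],
  [-23,3,0],
], grip=[6.6,6.6,6.6,6.6,6.6], turn=[0,0,0,0,0])

```text
clock: 30.75
tcp_pos: [563.0, -306.0, 131.3]
tool_rot: [2.218, 2.222, -0.003]
force: [0.7, -1.0, -0.8]
grip_width: 65.8
gripper_force: 0.0
```

Request:
move_arm([
  [-2.5,0,0],
  [-3.8,0,1],
  [-3.8,0,3],
  [-3.8,0,4],
  [-3.8,0,4],
], grip=[6.6,6.6,6.6,6.6,6.6], turn=[0,0,0,0,0])

```text
clock: 31.25
tcp_pos: [563.5, -336.6, 88.4]
tool_rot: [-2.21, -2.225, 0.0]
force: [0.3, -0.8, 0.5]
grip_width: 65.8
gripper_force: 0.0
```

Request:
move_arm([
  [0,0,0],
  [0,0,0],
  [0,0,0],
  [0,0,0],
  [0,0,0],
], grip=[6.6,6.6,6.6,6.6,6.6], turn=[0,0,0,0,0])

```text
clock: 31.75
tcp_pos: [564.6, -339.2, 91.2]
tool_rot: [2.215, 2.227, 0.0]
force: [-0.4, 0.6, 0.3]
grip_width: 66.0
gripper_force: 0.0
```

```bash
python3 - <<'E'
from h import *
s=telemetry.state();print(s['clock'],np.round(s['tcp_pos'],1),s['grip_width'],tool([562.3,-339.8,-2]).round(2))
d=imaging.get_image('wrist'); u,v=proj(d,[562.3,-339.8,60])[0].astype(int); print(u,v)
for lo in(150,170,185,200): print(lo,blob(d,u,v,50,60,lo))
E
```

```text
31.75 [ 564.6 -339.2   91.2] 65.97426738460399 [-0.05 -0.23  9.32]
280 224
150 (array([ 562.9, -336. ]), np.float64(18.7), array([260, 188], dtype=int32), array([302, 247], dtype=int32))
170 (array([ 562.6, -340.9]), np.float64(15.9), array([260, 204], dtype=int32), array([302, 246], dtype=int32))
185 (array([ 562.6, -341. ]), np.float64(15.4), array([261, 205], dtype=int32), array([302, 246], dtype=int32))
200 (array([ 562.7, -340.6]), np.float64(13.8), array([262, 206], dtype=int32), array([301, 245], dtype=int32))
```

The sleeve's top ring is at (562.7,-340.8) with a fitted radius of about 16 mm. I descend.

Request:
move_arm([
  [-0.1,-0.2,0.8],
  [-0.1,-0.2,2.5],
  [-0.1,-0.2,4.5],
  [-0.1,-0.2,6.5],
  [-0.1,-0.2,8],
], grip=[6.6,6.6,6.6,6.6,6.6], turn=[0,0,0,0,0])

```text
clock: 32.3
tcp_pos: [561.5, -339.7, 8.8]
tool_rot: [-2.214, -2.226, 0.001]
force: [-0.3, -0.4, -0.5]
grip_width: 66.1
gripper_force: 0.0
```

Request:
move_arm([
  [0,0,0.7],
  [0,0,1.3],
  [0,0,1.3],
  [0,0,1.3],
  [0,0,1.3],
], grip=[6.6,6.6,6,5.2,4.4], turn=[0,0,0,0,0])

```text
clock: 32.8
tcp_pos: [562.9, -340.7, -1.3]
tool_rot: [2.214, 2.227, 0.0]
force: [-0.5, -0.3, 1.2]
grip_width: 48.4
gripper_force: 0.0
```

Request:
move_arm([
  [0,0,0],
  [0,0,0],
  [0,0,0],
  [0,0,0],
  [0,0,0],
], grip=[3.9,3.5,2.5,2.5,2.5], turn=[0,0,0,0,0])

```text
clock: 33.3
tcp_pos: [562.2, -340.3, -1.8]
tool_rot: [-2.215, -2.228, 0.0]
force: [-0.7, 0.9, 3.0]
grip_width: 34.2
gripper_force: 30.0
```

Request:
move_arm([
  [0,0,0],
  [0,0,0],
  [0,0,0],
  [0,0,0],
  [0,0,0],
], grip=[2.5,2.5,2.5,2.5,2.5], turn=[0,0,0,0,0])

```text
clock: 33.8
tcp_pos: [562.2, -340.4, -1.9]
tool_rot: [2.215, 2.228, -0.0]
force: [-1.8, 0.8, 5.2]
grip_width: 34.4
gripper_force: 30.0
```

Request:
move_arm([
  [0,0,-2],
  [0,0,-5],
  [0,0,-9],
  [2,0.1,-12],
  [6,0.3,-12],
], grip=[2.5,2.5,2.5,2.5,2.5], turn=[0,0,0,0,0])

```text
clock: 34.3
tcp_pos: [566.7, -286.7, 122.2]
tool_rot: [2.214, 2.211, -0.001]
force: [1.3, -0.2, -2.8]
grip_width: 34.1
gripper_force: 30.0
```

Request:
move_arm([
  [4.6,0.2,0],
  [9.4,0.4,0],
  [14.2,0.6,0],
  [19,0.8,0],
  [24,1,0],
], grip=[2.5,2.5,2.5,2.5,2.5], turn=[0,0,0,0,0])

```text
clock: 34.8
tcp_pos: [573.4, -38.0, 116.8]
tool_rot: [-2.215, -2.227, 0.001]
force: [0.1, 0.1, -3.0]
grip_width: 34.2
gripper_force: 30.0
```

Request:
move_arm([
  [4.8,0.2,0],
  [9.6,0.4,0],
  [14.4,0.6,0],
  [19.2,0.8,0],
  [24,1,0],
], grip=[2.5,2.5,2.5,2.5,2.5], turn=[0,0,0,0,0])

```text
clock: 35.3
tcp_pos: [581.7, 202.4, 116.6]
tool_rot: [-2.214, -2.228, 0.001]
force: [1.4, -0.3, -2.3]
grip_width: 34.1
gripper_force: 30.0
```

Request:
move_arm([
  [4,0.2,0],
  [6.8,0.3,0],
  [7.9,0.3,0],
  [7.9,0.3,2],
  [7.9,0.3,5],
], grip=[2.5,2.5,2.5,2.5,2.5], turn=[0,0,0,0,0])

```text
clock: 35.8
tcp_pos: [586.7, 278.3, 68.4]
tool_rot: [2.213, 2.225, 0.005]
force: [0.6, -1.0, -3.1]
grip_width: 34.4
gripper_force: 30.0
```

Request:
move_arm([
  [0,0,2],
  [0,0,3],
  [0,0,3],
  [0,0,3],
  [0,0,3],
], grip=[2.5,2.5,2.5,2.5,2.5], turn=[0,0,0,0,0])

```text
clock: 36.3
tcp_pos: [586.2, 278.8, 39.2]
tool_rot: [2.215, 2.226, 0.004]
force: [0.7, 0.2, -3.2]
grip_width: 34.7
gripper_force: 30.0
```

```bash
python3 - <<'E'
from h import *
s=telemetry.state();t=s['tcp_pos'];print(s['clock'],np.round(t,1),s['grip_width'],s['gripper_force'],tool([588.5,279.5,18.5]).round(2),np.round(s['joint_positions'],2))
E
```

```text
36.3 [586.2 278.8  39.2] 34.704374390014216 29.995267207268625 [0.07 0.23 2.07] [-0.74  0.82  0.48  1.59 -0.47  0.84 -0.08]
```

Request:
move_arm([
  [0.1,0.2,0.6],
  [0.1,0.2,1.2],
  [0.1,0.2,1.7],
  [0.1,0.2,2],
  [0.1,0.2,2],
], grip=[2.5,2.5,2.5,2.5,2.5], turn=[0,0,0,0,0])

```text
clock: 36.8
tcp_pos: [586.3, 279.7, 16.9]
tool_rot: [-2.215, -2.227, 0.002]
force: [1.2, -0.3, -2.4]
grip_width: 34.2
gripper_force: 30.0
```

Request:
move_arm([
  [0,0,0.1],
  [0,0,0.2],
  [0,0,0.2],
  [0,0,0.2],
  [0,0,0.2],
], grip=[2.5,2.5,2.5,2.5,2.5], turn=[0,0,0,0,0])

```text
clock: 37.3
tcp_pos: [587.1, 279.9, 16.2]
tool_rot: [2.215, 2.228, 0.001]
force: [-0.8, -0.4, -0.2]
grip_width: 34.2
gripper_force: 30.0
```

Request:
move_arm([
  [0,0,0.1],
  [0,0,0.1],
  [0,0,0.1],
  [0,0,0.1],
  [0,0,0.1],
], grip=[2.5,2.5,2.5,2.5,2.5], turn=[0,0,0,0,0])

```text
clock: 37.8
tcp_pos: [587.1, 279.9, 16.1]
tool_rot: [-2.215, -2.228, -0.001]
force: [-2.2, -0.3, 5.6]
grip_width: 34.6
gripper_force: 30.0
```

Request:
move_arm([
  [0,0,0],
  [0,0,0],
  [0,0,0],
  [0,0,0],
  [0,0,0],
], grip=[3.5,3.7,4,4.4,4.8], turn=[0,0,0,0,0])

```text
clock: 38.3
tcp_pos: [586.9, 279.9, 14.5]
tool_rot: [2.215, 2.228, -0.0]
force: [-0.4, -0.4, 0.6]
grip_width: 46.7
gripper_force: 0.0
```

Request:
move_arm([
  [0,0,-0.5],
  [0,0,-2.5],
  [0,0,-6],
  [0,0,-10],
  [0,0,-14],
], grip=[5.2,5.2,5.2,5.2,5.2], turn=[0,0,0,0,0])

```text
clock: 38.8
tcp_pos: [586.7, 279.7, 156.3]
tool_rot: [2.215, 2.227, -0.001]
force: [1.2, 0.4, -0.6]
grip_width: 52.1
gripper_force: 0.0
```

Request:
move_arm([
  [0,0,-2],
  [0,0,-4],
  [0,0,-6],
  [0,0,-8],
  [0,0,-8],
], grip=[5.2,5.2,5.2,5.2,5.2], turn=[0,0,0,0,0])

```text
clock: 39.3
tcp_pos: [588.8, 280.0, 238.2]
tool_rot: [2.213, 2.226, 0.01]
force: [0.6, 0.0, 0.2]
grip_width: 52.0
gripper_force: 0.0
```

```bash
python3 - <<'E'
from h import *
s=telemetry.state();print(s['clock'],np.round(s['tcp_pos'],1))
a=imaging.get_image('scene');b=imaging.get_image('side');o=[]
for d,n,c in((a,'scene',(510,150,40)),(b,'side',(510,150,40))):
    u,v=proj(d,c)[0].astype(int); x0,y0=max(u-100,0),max(v-75,0); o.append(cv2.resize(d['frame'][y0:y0+150,x0:x0+200],(400,300),interpolation=2)); print(x0,y0)
    print(n,{k:proj(d,p)[0].round().tolist() for k,p in dict(hub=(491.6,173.2,42),slv=(588.5,278.9,78),car=(498,75,46),bear=(498,75,62)).items()})
w=imaging.get_image('wrist');o.append(cv2.resize(w['frame'],(400,300)))
cv2.imwrite('pics/fin.png',np.hstack(o[:2])); cv2.imwrite('pics/fin2.png',np.vstack([np.hstack(o[:2]),np.hstack([o[2],o[2]*0])]))
for n,p,r in(('slv',(588.5,278.9,78),15),('hub',(491.6,173.2,42),20)):
    u,v=proj(b,p)[0].astype(int)
    for lo in(130,160): print(n,blob(b,u,v,r,p[2],lo))
E
```

```text
39.3 [588.8 280.  238.2]
251 174
scene {'hub': [364.0, 251.0], 'slv': [370.0, 294.0], 'car': [333.0, 227.0], 'bear': [334.0, 222.0]}
104 109
side {'hub': [193.0, 183.0], 'slv': [200.0, 145.0], 'car': [218.0, 196.0], 'bear': [218.0, 190.0]}
slv (array([588.3, 280.6]), np.float64(14.5), array([194, 143], dtype=int32), array([201, 148], dtype=int32))
slv (array([573.7, 282.9]), np.float64(3.7), array([194, 146], dtype=int32), array([195, 147], dtype=int32))
hub (array([489.4, 100.2]), np.float64(21.5), array([205, 187], dtype=int32), array([211, 202], dtype=int32))
hub (array([492.1,  99.5]), np.float64(21.0), array([206, 187], dtype=int32), array([211, 202], dtype=int32))
```

View pics/fin2.png

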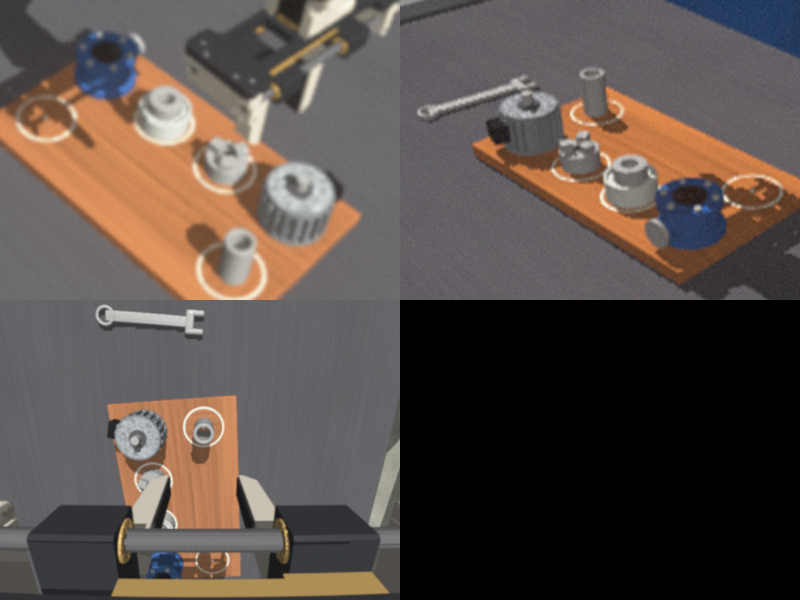

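All four parts stand in their rings. In the scene crop the sleeve is at (236,258), the hub (227,160) and the carrier with bearing (164,113). I do a last numeric check of the sleeve and hub against their rings.

```bash
python3 - <<'E'
from h import *
w=imaging.get_image('wrist');a=imaging.get_image('scene');b=imaging.get_image('side')
u,v=proj(w,[588.5,279,78])[0].astype(int)
for lo in(150,170,190): print('slv wrist',blob(w,u,v,20,78,lo,40))
h=cv2.cvtColor(w['frame'],cv2.COLOR_BGR2HSV);vv,uu=np.nonzero((h[...,1]<90)&(h[...,2]>180));P=plane(w,np.c_[uu,vv],18)
r=np.hypot(P[:,0]-588.5,P[:,1]-279);q=P[(r>30)&(r<42)];print('ring wrist',circ(q))
for n,d in(('scene',a),('side',b)):   # silhouette bounds of low-saturation pixels versus expected silhouettes
    hs=cv2.cvtColor(d['frame'],cv2.COLOR_BGR2HSV)
    for k,c,rad,zs in(('slv',(588.5,279),17,(18,78)),('hub',(491.6,173.2),25,(18,42))):
        th=np.linspace(0,6.28,60);E=np.vstack([proj(d,np.c_[c[0]+rad*np.cos(th),c[1]+rad*np.sin(th),0*th+z]) for z in zs])
        y=int(proj(d,[*c,(sum(zs)/2)])[0,1]); x0,x1=E[:,0].min(),E[:,0].max(); row=hs[y-1:y+2,int(x0)-12:int(x1)+13,1].mean(0).astype(int)
        print(n,k,y,x0.round(1),x1.round(1),int(x0)-12,row.tolist())
E
```

```text
slv wrist (array([587.7, 281.3]), np.float64(16.8), array([271, 166], dtype=int32), array([299, 200], dtype=int32))
slv wrist (array([587.5, 279.2]), np.float64(15.1), array([272, 172], dtype=int32), array([299, 200], dtype=int32))
slv wrist (array([601.4, 267.8]), np.float64(6.6), array([295, 195], dtype=int32), array([305, 203], dtype=int32))
ring wrist (array([587.30880218, 276.56149368]), np.float64(35.30688364530396))
scene slv 302 358.2 378.5 346 [147, 147, 142, 119, 83, 60, 66, 93, 122, 131, 140, 138, 138, 128, 110, 72, 41, 28, 25, 21, 19, 17, 16, 14, 12, 14, 12, 12, 12, 15, 25, 46, 56, 56, 70, 101, 130, 144, 147, 147, 147, 147, 148, 147, 147]
scene hub 254 352.1 374.8 340 [147, 147, 145, 148, 147, 146, 136, 112, 77, 72, 103, 129, 115, 68, 25, 14, 13, 13, 17, 19, 18, 14, 14, 10, 12, 12, 11, 12, 12, 12, 12, 11, 13, 17, 31, 55, 64, 82, 112, 136, 141, 143, 141, 144, 144, 145, 144]
side slv 155 193.4 207.9 181 [11, 16, 14, 12, 9, 15, 16, 12, 16, 15, 12, 13, 13, 12, 17, 16, 21, 14, 19, 14, 17, 17, 19, 8, 10, 47, 150, 166, 167, 160, 156, 140, 114, 90, 66, 45, 29, 17, 14]
side hub 187 182.8 203.9 170 [115, 118, 128, 125, 134, 133, 143, 154, 151, 150, 151, 137, 117, 94, 31, 14, 11, 14, 18, 15, 16, 16, 13, 14, 14, 14, 18, 21, 16, 20, 20, 23, 15, 47, 120, 118, 94, 64, 105, 153, 161, 144, 120, 88, 69, 57]
```

```bash
python3 -c "
from cell import finish_job
print(finish_job())"
```

```text
the job is handed in; nothing more can be done
None
```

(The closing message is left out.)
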